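Open the bead dispenser with its bayonet key and hold it open

TASK

Fold the bead dispenser's hinged cover back until it stands upright, then take the key with the flat bar handle from the rack, push it into the keyhole against the spring and turn it a quarter turn clockwise (seen from above) to open the gate. The spring would turn it back, so the job finishes while you are still gripping the key, holding it home in the keyhole and fully turned, with the cover left upright; leave the other tools, jars, tin and pliers where they stand.

Things in the scene. Friction and masses are not known exactly. Their poses are not given: they have to be found in the camera images.
- dispenser: fixed white bead dispenser, a box 195 by 130 mm, 70 mm high. Origin on the table under the keyhole's centre; x along the keyhole's long slot and towards the outlet chute, y towards the cover's hinge, z up. The box reaches from x -130 to 65 mm; the chute sticks out to 111 mm. A clear hopper tube, 66 mm wide over its dark cap, stands at x -92 mm and rises 58 mm above the top face
- keyhole (a point): centre of the keyhole, on the dispenser's top face, 70 mm above the table; axes as the dispenser's. A slot 39 mm long (along x) and 11 mm wide with a 22 mm square opening in its middle, through a steel plate 60 by 60 mm, 8 mm thick; its top 2 mm are 1 mm wider all round. A brass disc on a spring lies 10 mm below the face
- cover (a joint): angle of the dispenser's stiff hinged cover, an aluminium panel 90 mm wide, 88 mm from hinge to free edge, 4 mm thick: 0 lies flat over the keyhole, 1.57 stands upright, it goes on to 2.3. It stays where it is left (0.12 N m to move) and starts partly open, leaning over the keyhole, at 0.6 to 1.0
- cover_hinge (a point): middle of the cover's hinge line, 60 mm from the keyhole's centre towards the dispenser's +y, 3 mm above the face; the hinge line runs along the dispenser's x. The cover's underside (which faces the keyhole when upright) lies in a plane through this line
- cover_edge (a point): middle of the cover's free edge, on its underside, 88 mm from the hinge line
- key: bayonet key, loose, 90 to 160 g, upright in a rack slot: steel stem 18 mm in diameter; two lugs at the very bottom (a bar 35 mm long, 8 wide, 8 tall); black flat bar handle 42 mm long, 14 thick, 65 to 100 mm above the bottom (the only flat bar handle). Origin at the centre of the underside; y along lugs and handle, x across the handle's thickness, z up. A half turn fits the same
- key_grip (a point): middle of the key's handle, 85 mm above the key's underside, the place to grip it (across the 14 mm)
- plunger (a joint): how far the sprung brass disc under the keyhole is pressed down, 0 to 0.011 m (4 N at the start, 8.4 N at the bottom). The key's foot meets it 10 mm below the face; from about 0.006 the lugs are free below the steel plate and the key can turn; 0.009 gives good clearance. Once turned, the lugs are caught under the plate, at 0.006 if the push is relaxed
- gate (a joint): angle of the gate, turned by the key's lugs through the brass disc: 0 shut, 1.45 fully open at its stop, growing clockwise seen from above. The lugs have about 0.13 rad of play, so a quarter turn of the key opens it fully. A spring (0.03 N m shut, 0.12 N m open) turns gate and key back if the key is let go
- rack: fixed light wooden tool rack, 70 mm by 230 mm (its y), 40 mm tall; three slots in a row along its y, 70 mm apart, each 22 mm wide (x) and 39 mm long (y), 30 mm deep: a tool's underside stands 10 mm above the table. Origin at the centre of its underside. Which slot holds which tool varies
- reamer: a bystander in the rack: tool with a round tapering black handle up to 30 mm wide, 85 mm tall in all; origin at the centre of its underside, z up
- punch: a bystander in the rack: tool with a black ball handle 32 mm wide, 82 mm tall in all; origin at the centre of its underside, z up
- jar_a: clear round bead jar, 52 mm across, 45 mm tall, standing under the end of the outlet chute; a bystander; origin at the centre of its underside, z up
- jar_b: clear round bead jar, 52 mm across, 55 mm tall, standing beside the dispenser, on the side away from the hinge; a bystander; origin at the centre of its underside, z up
- jar_c: clear round bead jar, 52 mm across, 55 mm tall, standing beyond the rack; a bystander; origin at the centre of its underside, z up
- jar_d: clear round bead jar, 52 mm across, 55 mm tall, standing on the robot's side of the rack; a bystander; origin at the centre of its underside, z up
- tin: low round metal tin with a dark lid, 57 mm across, 27 mm tall, beyond the rack; a bystander; origin at the centre of its underside
- pliers: pliers with dark grips lying flat, 135 mm long, 12 mm tall; a bystander; origin on the table under the pivot, x towards the jaws
Mind the look-alikes: they are no part of the job. What is shaped like the key but green or pink is not meant.

How it is judged:
On the way, in this order (a step that is already met when the one before it is completed fails the run):
1. the cover stands upright (value of joint cover between 1.41 and 1.73 rad), for 0.2 s.
2. the key is pushed into the keyhole, its lugs below the steel plate, the cover still upright (all of step 1 and horizontal distance between key and keyhole below 0.005 m and angle between key's own z axis and vertical below 0.15 rad and value of joint plunger above 0.0045 m), for 0.1 s.
At the end, for the whole second after the job is handed in: The robot still grips the key (over 2 N), which stands upright within 0.15 rad and within 5 mm of the keyhole's centre, pushed in (plunger beyond 4.5 mm) and turned so that the gate is open beyond 1.25 rad; the cover is upright within 0.16 rad (all of step 2 and value of joint gate above 1.25 rad and contact force between the fingers and key above 2 N); the arm keeps its last pose, push and grip.
It fails at once if another tool, a jar, the tin or the pliers is shifted more than 25 mm or knocked over (distance of any of reamer, punch, jar_a, jar_b, jar_c, jar_d, tin, pliers from where it was at the start of the episode above 0.025 m or angle between any of reamer, punch, jar_a, jar_b, jar_c, jar_d, tin, pliers's own z axis and vertical above 0.5 rad).
It also fails if it takes over 61 s, if anything falls off the work surface, if the arm or the gripper's body presses on something with over 40 N, if the wrist force passes 120 N, or if a joint passes its speed limit or range.

ROBOT

A 6-joint arm with a two-finger parallel gripper is mounted at the origin on the work surface. World frame = base frame: x ahead of the robot, y to its left, z up, the work surface at z = 0. Lengths are in m, angles in rad, forces in N, time in s.
With the tool pointing down it reaches from about 0.375 to 0.975 m from the base axis. Payload 3.8 kg.
Tool frame: the origin (TCP) lies midway between the tips of the shut fingers; the grasp point (between the pads) lies 19 mm behind it; z points along the fingers, y is the line along which they close (so a half turn about z gives the same grasp; the last joint's range is limited). The gripper opens to 85 mm and grips with 20 to 120 N. Pads are 22 mm wide; open, the fingers measure 114 mm over their backs; the gripper's body (76 mm by 85 mm) begins 54 mm behind the grasp point. The pads swing forward as they close: fully open they stand 13 mm farther back than shut.
Start: joints at [-1.202, 0.264, 1.604, -0, 1.274, -0.037], TCP at [0.266, -0.62, 0.231] pointing down, gripper open.
Joint ranges: [-2.63, 2.63], [-0.94, 2.18], [0.31, 2.57], [-1.31, 4.45], [0, 2.66], [-2.55, 2.55]. Speed limits (rad/s): [2.57, 2.57, 3.14, 3.14, 3.14, 3.14].

INTERFACE

Orientations are given as a rotation vector (axis times angle).
In Python, from workcell import status, read_camera, workorder, masks_of gives the robot as it stands.
- The arm moves only by the tool drive_tool, never from a script. Its argument "rows" is a list of rows, each a list of 7 numbers: the turn, a rotation vector about the tool's x, y, z in degrees, then the shift along the tool's x, y, z in m, then the opening, from 0 (shut) to 1 (fully open). In form: [[ax, ay, az, tx, ty, tz, claw], ...]. A call has 1 to 8 rows; each row shifts and turns the commanded pose from where the row before left it, along the tool's axes as they then stand; what a row does not reach is not made up. A row lasts 1/12 s, in which the tool goes at most 41.7 mm and 7.16 degrees, less where a joint would pass 70% of its speed; a pose out of reach is approached as far as the arm can. A call is refused whole if a number of a shift passes 0.0417 or a number of a turn 7.16, either way. A call with a gripper value outside its range is refused whole. The fingers move at their own pace and stop on an object; "force" is the grip in N (left out, the last holds). Time passes only in rows, so rows that do not move let the fingers close. It gives the time, the measured TCP pose, the force, the opening and the grip force at its end, in the units of the state.
- status.read_state(): the state, without advancing time (a new reading comes with each control period).
- read_camera(name): name is "scene" or "top"; returns a dict with "color" (384x512x3 uint8, red, green, blue), "intrinsics" (3x3 intrinsics, pixels), "D" ([k1, k2, p1, p2, k3] as OpenCV has them; the pictures are not rectified), "world_from_camera" (4x4, takes a point from camera to world coordinates). Camera axes: x right, y up, looking along -z (the intrinsics and any distortion apply to the point x, -y, -z); pixel columns grow to the right and rows downward; lengths in m; the calibration is good to about 2 mm. A picture is of the moment at which its call begins. There is no depth.
- workorder.finish_job(): hands the job in; it is judged then, once.
Trained networks look in a picture, given as the dict that the camera call returned (one of the last four; its "shot" number tells which), for a name from the list of things; names that differ only in an ending like _2 or _b are one class to them, and where a whole thing is asked for, a point or a joint stands for the part that bears it (a point fixed in the world has none). Each returns a list of dicts, best first, with "score" (0 to 1); they miss things now and then, are a little off and sometimes report something else, mostly with a low value. They report only what shows in the picture. A call takes as long as a camera call. They do not tell look-alikes from the thing itself.
- masks_of(picture, name): "mask" (384x512 bool, what is visible of it) and "bbox" ([left, top, right, bottom] in pixels, round what is visible of it).
The state is a dict: "time": time; "q": joint angles; "joint_vel": joint speeds; "joint_torque": joint torques, N m; "tool_pos": TCP position; "tcp_rot": TCP orientation; "wrist_force": force on the tool from outside, world axes, zero at the start; "torque": the same for the moment, N m; "width": opening from 0.0 (shut) to 1.0 (fully open); "grip_force": force on a finger pad.
Only numpy, scipy, OpenCV 4.12 (cv2) and the standard library are available. Lean on these libraries where they do the work, as an engineer would, in place of code of your own. Each camera call takes 0.05 s, during which the arm holds its last target. There are 200 camera calls.

## Working session

There is one attempt and no reset: what is moved stays moved. The work goes in short steps, Python scripts to look and compute and a tool call to move; the robot and the scene stay as the last step left them, time stands still between calls to the robot, and variables do not carry over. Pictures are saved under pics/ and viewed, at most 10 in all, crops included, and the job is handed in when it is done.

Besides the shell and the picture viewer there is one more tool, called after ">>>" in YAML: its name, and indented under it one key for each argument. drive_tool: Moves the arm, as the interface text tells. Its arguments: {"type":"object","properties":{"rows":{"type":"array"},"force":{"type":"number"}},"required":["rows"]}

```bash
ls; mkdir -p pics; python3 - <<'E'
from workcell import status, read_camera, masks_of
import cv2,numpy as np,pickle
print(status.read_state())
P={}
for n in("scene","top"):
    p=read_camera(n);P[n]=p
    cv2.imwrite(f"pics/{n}0.png",p["color"][:,:,::-1])
    print(n,p["intrinsics"].tolist(),p["D"],p["world_from_camera"].tolist())
    for t in("dispenser","key","cover","rack","reamer","punch","jar_a","tin","pliers"):
        print(t,[(round(m["score"],2),list(map(int,m["bbox"]))) for m in masks_of(p,t)][:6])
pickle.dump(P,open("p0.pkl","wb"))
a=cv2.imread("pics/scene0.png");b=cv2.imread("pics/top0.png")
cv2.imwrite("pics/s.png",cv2.resize(a,(800,600)));cv2.imwrite("pics/t.png",cv2.resize(b,(800,600)))
E
```

```text
pics
{'time': 0.0, 'q': array([-1.20190072e+00,  2.64800663e-01,  1.60540589e+00,  2.71769264e-06,
        1.27365913e+00, -3.68828818e-02]), 'joint_vel': array([ 0.00096529,  0.00112633,  0.00037849,  0.00116858,  0.00125613,
       -0.00063149]), 'joint_torque': array([-5.84124737e-04, -5.15119207e+01, -3.67315149e+01, -7.74624951e-07,
        1.30514754e-02,  6.84190326e-06]), 'tool_pos': array([ 0.2661904 , -0.61949746,  0.22991277]), 'tcp_rot': array([-3.07495781e+00, -6.32578350e-01,  5.85558129e-04]), 'wrist_force': array([0.09340692, 0.0153386 , 0.53687223]), 'torque': array([0.02119106, 0.00368215, 0.01841051]), 'grip_force': 0.0, 'width': 1.000521236284792}
scene [[488.45960719267265, 0.0, 255.62808665372003], [0.0, 488.45960719267265, 182.3726529553045], [0.0, 0.0, 1.0]] [-0.03321833  0.          0.          0.          0.        ] [[-0.23252806585459176, -0.7624275094041719, 0.6038501399301603, 1.337378597145474], [0.9724585307059148, -0.17206164389684858, 0.15722339761246587, 0.21912553572523819], [-0.015971995718008745, 0.6237780723969589, 0.7814382968280468, 1.11475794
[... 911 characters left out ...]
2165, -0.004590720495247844, -0.01740405122926142], [-0.0045180263275533, 0.02884191199027327, 0.9995737749415243, 1.2056428590151367], [0.0, 0.0, 0.0, 1.0]]
dispenser [(0.83, [276, 142, 337, 231]), (0.33, [306, 133, 327, 147])]
key [(0.68, [128, 184, 151, 191]), (0.66, [172, 218, 187, 234]), (0.59, [89, 194, 111, 207]), (0.22, [308, 132, 325, 146])]
cover [(0.78, [286, 162, 318, 194])]
rack [(0.56, [125, 171, 210, 203])]
reamer [(0.44, [180, 178, 197, 187])]
punch [(0.61, [159, 180, 175, 191])]
jar_a [(0.84, [135, 210, 161, 227]), (0.69, [305, 133, 325, 146]), (0.67, [330, 191, 350, 211]), (0.64, [172, 142, 191, 161])]
tin [(0.56, [139, 148, 166, 165])]
pliers [(0.69, [389, 186, 404, 233])]
```

View pics/s.png

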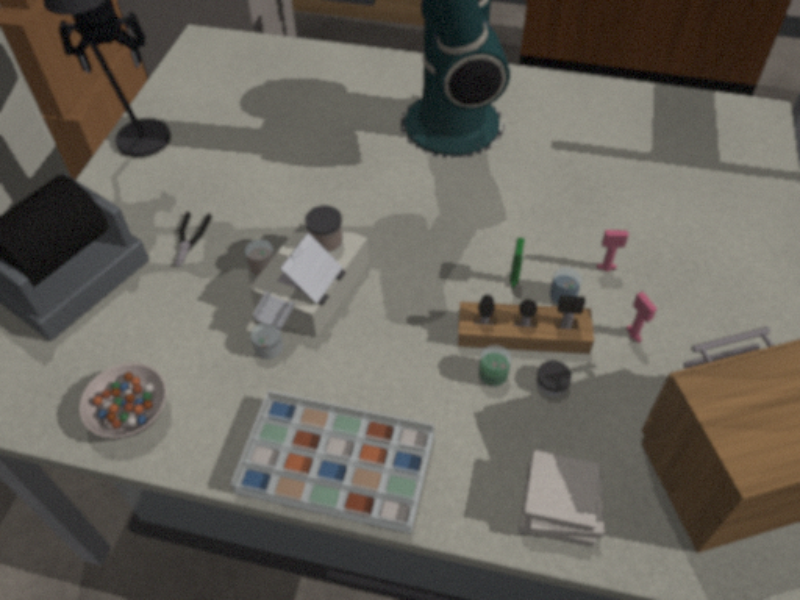

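View pics/t.png

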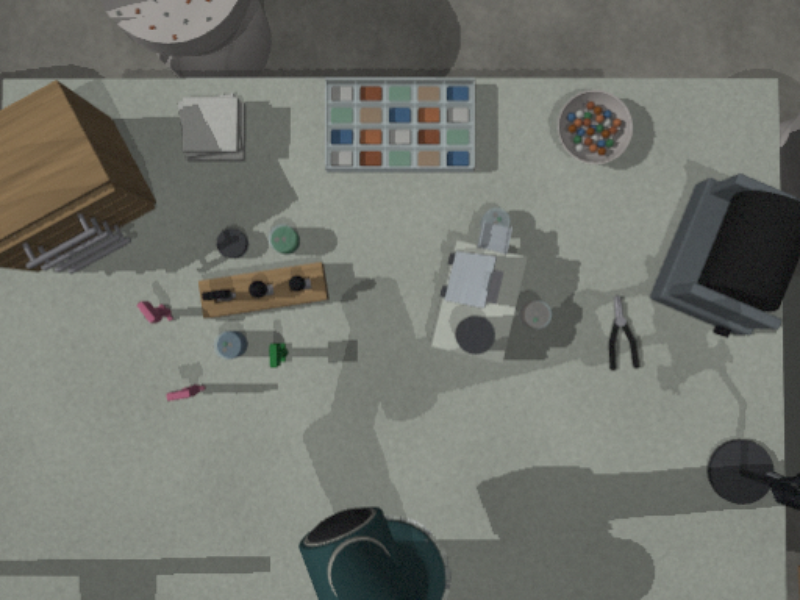

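```bash
python3 - <<'E'
import cv2,numpy as np
b=cv2.imread("pics/top0.png");a=cv2.imread("pics/scene0.png")
x=cv2.resize(b[130:240,80:220],(770,605),interpolation=cv2.INTER_CUBIC)[:600]
cv2.imwrite("pics/c1.png",x)
l=cv2.resize(b[125:240,265:365],None,fx=4,fy=4,interpolation=cv2.INTER_CUBIC)
r=cv2.resize(a[125:240,140:240],None,fx=4,fy=4,interpolation=cv2.INTER_CUBIC)
cv2.imwrite("pics/c2.png",np.hstack([l,r]))
E
```

```text
(no output)
```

View pics/c1.png

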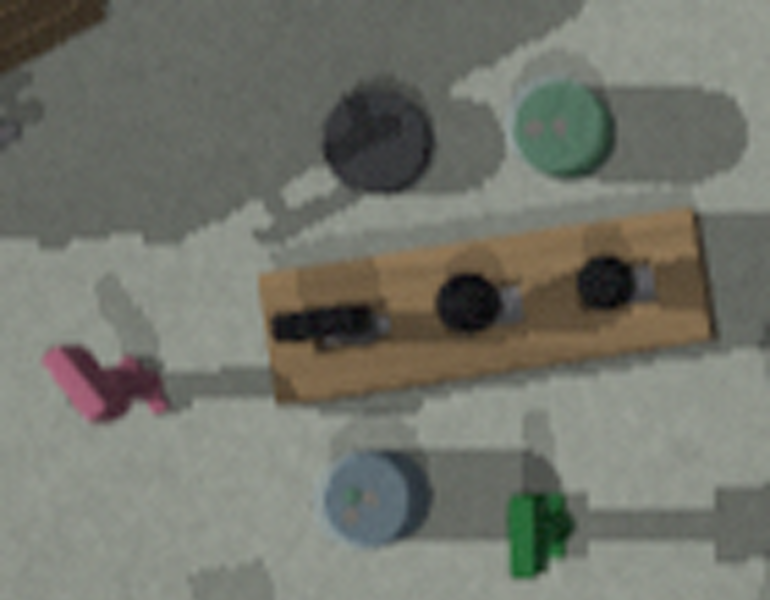

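View pics/c2.png

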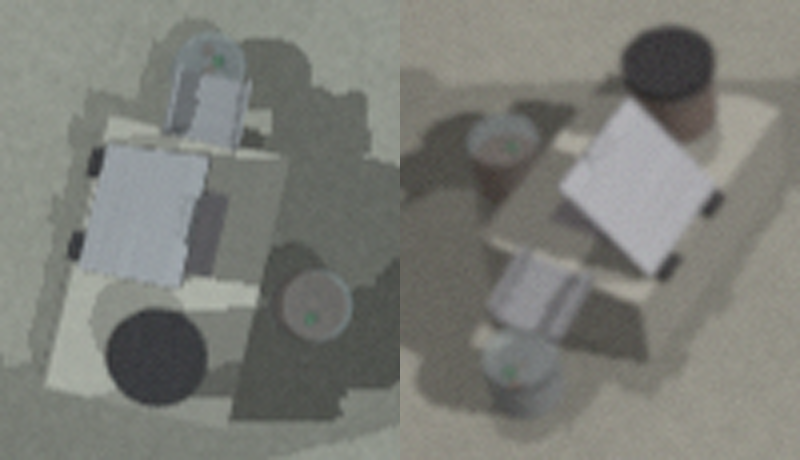

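The top view shows the rack at left. Four things could be taken for the key, by raw top-view pixel:
- Black flat bar in the leftmost slot, about (139,188).
- Pink look-alikes, about (100,200) and (118,252).
- Green look-alike, about (178,226).

The round black handles at (165,185) and (190,181) are the punch and reamer. I choose the black bar at (139,188), and the crop confirms it. The cover is at about (302,178), hinged on its left side.

```bash
cat > h.py <<'E'
import numpy as np,cv2
from scipy.optimize import least_squares
def proj(p,X):
    T=np.linalg.inv(p["world_from_camera"]);X=np.atleast_2d(X)
    c=(X@T[:3,:3].T+T[:3,3])*[1,-1,-1]
    return cv2.projectPoints(c,np.zeros(3),np.zeros(3),p["intrinsics"],np.array(p["D"],float))[0][:,0]
def W(pose,X):
    x,y,a=pose;X=np.atleast_2d(X).astype(float)
    c,s=np.cos(a),np.sin(a)
    return np.c_[x+c*X[:,0]-s*X[:,1],y+s*X[:,0]+c*X[:,1],X[:,2]]
def cov(u,th,r,t=0.004):  # upper side point at x=u, r from hinge
    return [u,.06-r*np.cos(th)+t*np.sin(th)*0-0*t, .073+r*np.sin(th)] if t==0 else [u,.06-r*np.cos(th)+t*np.sin(th),.073+r*np.sin(th)+t*np.cos(th)]
E
python3 - <<'E'
from h import *;import pickle
P=pickle.load(open("p0.pkl","rb"))
T=lambda x,y:(265+x/4,125+y/4); S=lambda x,y:(140+(x-400)/4,125+y/4)
C=lambda x,y:(80+x/5.5,130+y/5.5)
def model(th):
    f=[(.065,.065,.07),(.065,-.065,.07),(-.13,-.065,.07)]
    top=[cov(.045,th,0),cov(.045,th,.088),cov(-.045,th,.088),cov(-.045,th,0),f[1],f[2],(-.092,0,.128),(.03,-.03,.07),(-.03,-.03,.07)]
    sc=[cov(-.045,th,.088),cov(-.045,th,0),cov(.045,th,0),cov(.045,th,.088),(-.13,.065,.07),(.065,-.065,.07),(-.092,0,.128)]
    return top,sc
ct=np.array([T(*a) for a in [(108,145),(212,152),(182,287),(83,272),(285,157),(230,418),(157,357),(228,197),(212,275)]])
cs=np.array([S(*a) for a in [(630,97),(720,187),(655,277),(560,185),(780,105),(487,240),(668,60)]])
def res(v):
    t,s=model(v[3]);return np.r_[(proj(P["top"],W(v[:3],t))-ct).ravel(),(proj(P["scene"],W(v[:3],s))-cs).ravel()]
r=least_squares(res,[.55,-.16,-.19,.8],loss="soft_l1");print("disp",r.x.round(4));print(r.fun.reshape(-1,2).round(1).tolist())
# rack
rc=np.array([C(*a) for a in [(262,272),(692,208),(712,335),(280,403)]])
R=[(.035,.115,.04),(.035,-.115,.04),(-.035,-.115,.04),(-.035,.115,.04)]
q=least_squares(lambda v:(proj(P["top"],W(v,R))-rc).ravel(),[.5,.25,.1]);print("rack",q.x.round(4),q.fun.round(1))
slot=W(q.x,[0,.07,.095])[0];print("slot",slot)
for n in P:print(n,proj(P[n],W(q.x,[[0,.07,.11],[0,.07,.075]])).round(1).tolist())
a=P["top"]["color"][175:203,122:160];b=P["scene"]["color"][178:226,340:385]
f=lambda i:cv2.resize(i,(400,400*i.shape[0]//i.shape[1]),interpolation=cv2.INTER_CUBIC)
a,b=f(a),f(b);print(a.shape,b.shape);h=max(len(a),len(b))
pad=lambda i:np.vstack([i,np.zeros((h-len(i),400,3),np.uint8)])
cv2.imwrite("pics/c3.png",np.hstack([pad(a),pad(b)])[:,:,::-1])
E
```

```text
disp [ 0.5472 -0.17   -0.2126  0.7439]
[[-1.6, -0.3], [-1.6, 0.9], [-1.3, 0.4], [-2.2, -0.5], [-0.0, -0.3], [-0.8, 2.5], [0.1, 0.1], [-0.6, -0.8], [-1.1, 0.6], [-1.1, -0.4], [-1.1, -1.1], [-0.8, -0.3], [-0.8, 0.7], [-1.3, 0.4], [-2.7, -0.1], [-1.3, -0.4]]
rack [0.5369 0.2296 0.1543] [-0.4 -0.1  0.3 -0.5  0.2  0.4 -0.2  0.1]
slot [0.52610508 0.29874552 0.095     ]
scene [[364.6, 190.8], [362.5, 198.9]]
top [[137.4, 188.2], [141.0, 188.6]]
(294, 400, 3) (426, 400, 3)
```

View pics/c3.png

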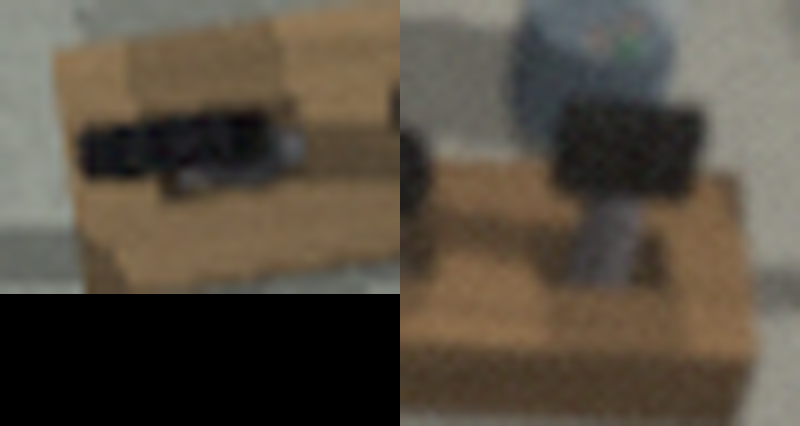

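>>> drive_tool:
  rows:
    - [0, 0, 0, 0.0341, -0.0221, 0, 0]
    - [0, 0, 0, 0.0341, -0.0221, 0, 0]
    - [0, 0, 0, 0.0341, -0.0221, 0, 0]
    - [0, 0, 0, 0.0341, -0.0221, 0, 0]
    - [0, 0, 0, 0.0341, -0.0221, 0, 0]
    - [0, 0, 0, 0.0341, -0.0221, 0, 0]
    - [0, 0, 0, 0.0341, -0.0221, 0, 0]
    - [0, 0, 0, 0.0341, -0.0221, 0, 0]

```text
time: 1.67
tool_pos: [0.4481, -0.3484, 0.2316]
tcp_rot: [3.077, 0.633, 0.001]
wrist_force: [0.9, -0.2, -0.3]
width: 0.002
grip_force: 0.0
```

>>> drive_tool:
  rows:
    - [0, 0, 0, 0.0341, -0.0221, 0, 0]
    - [0, 0, 0, 0.0341, -0.0221, 0, 0]
    - [0, 0, 0, 0.0341, -0.0221, 0, 0]
    - [0, 0, 0, 0.0341, -0.0221, 0, 0]

```text
time: 2.0
tool_pos: [0.5386, -0.2132, 0.2317]
tcp_rot: [3.077, 0.633, 0.001]
wrist_force: [0.3, -0.2, -0.6]
width: -0.0
grip_force: 0.0
```

>>> drive_tool:
  rows:
    - [0, 0, -6.8, 0, 0, 0, 0]
    - [0, 0, -6.8, 0, 0, 0, 0]
    - [0, 0, -6.8, 0, 0, 0, 0]
    - [0, 0, -6.8, 0, 0, 0, 0]
    - [0, 0, -6.8, 0, 0, 0, 0]
    - [0, 0, -6.8, 0, 0, 0, 0]
    - [0, 0, -6.8, 0, 0, 0, 0]
    - [0, 0, -6.8, 0, 0, 0, 0]

```text
time: 2.67
tool_pos: [0.5378, -0.215, 0.2314]
tcp_rot: [2.441, 1.977, 0.0]
wrist_force: [-0.2, 0.3, 0.2]
width: -0.002
grip_force: 0.0
```

>>> drive_tool:
  rows:
    - [0, 0, 0, 0, 0, 0.029, 0]
    - [0, 0, 0, 0, 0, 0.029, 0]
    - [0, 0, 0, 0, 0, 0.029, 0]
    - [0, 0, 0, 0, 0, 0.029, 0]
    - [0, 0, 0, 0, 0, 0, 0]

```text
time: 3.08
tool_pos: [0.533, -0.2129, 0.1088]
tcp_rot: [-2.439, -1.963, 0.008]
wrist_force: [-1.8, -0.4, -1.3]
width: 0.001
grip_force: 0.0
```

>>> drive_tool:
  rows:
    - [0, 0, 0, 0.0115, 0, 0, 0]
    - [0, 0, 0, 0.0115, 0, 0, 0]
    - [0, 0, 0, 0.0115, 0, 0, 0]
    - [0, 0, 0, 0.0115, 0, 0, 0]
    - [0, 0, 0, 0.0115, 0, 0, 0]
    - [0, 0, 0, 0.0115, 0, 0, 0]
    - [0, 0, 0, 0.0115, 0, 0, 0]
    - [0, 0, 0, 0.0115, 0, 0, 0]

```text
time: 3.75
tool_pos: [0.5612, -0.1252, 0.1217]
tcp_rot: [2.441, 1.966, 0.007]
wrist_force: [-3.4, -2.3, 17.7]
width: 0.002
grip_force: 0.9
```

>>> drive_tool:
  rows:
    - [0, 0, 0, 0, 0, 0, 0]
    - [0, 0, 0, 0, 0, 0, 0]

```text
time: 3.92
tool_pos: [0.5605, -0.1235, 0.1192]
tcp_rot: [2.442, 1.969, 0.008]
wrist_force: [1.8, 0.5, 6.1]
width: 0.002
grip_force: 0.0
```

```bash
python3 - <<'E'
from workcell import read_camera
import cv2,numpy as np
a=read_camera("top")["color"][125:240,265:365];b=read_camera("scene")["color"][105:220,140:240]
f=lambda i:cv2.resize(i,None,fx=4,fy=4,interpolation=cv2.INTER_CUBIC)
cv2.imwrite("pics/c4.png",np.hstack([f(a),f(b)])[:,:,::-1])
E
```

```text
(no output)
```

View pics/c4.png

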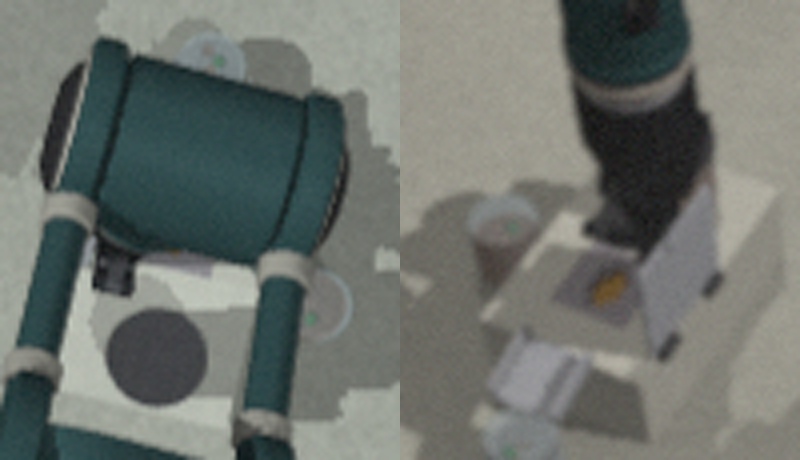

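The scene half shows the cover near upright at crop (680,270), with the keyhole and its brass disc at (607,287). I'll back off, rise and measure the angle.

>>> drive_tool:
  rows:
    - [0, 0, 0, -0.015, 0, 0, 0]
    - [0, 0, 0, -0.025, 0, 0, 0]
    - [0, 0, 0, 0, 0, -0.04, 0]
    - [0, 0, 0, 0, 0, -0.04, 0]
    - [0, 0, 0, 0, 0, -0.04, 0]
    - [0, 0, 0, 0, -0.04, -0.01, 0]
    - [0, 0, 0, 0, -0.04, 0, 0]
    - [0, 0, 0, 0, -0.04, 0, 0]

```text
time: 4.68
tool_pos: [0.4316, -0.1376, 0.2471]
tcp_rot: [2.445, 1.969, 0.003]
wrist_force: [-0.7, -0.6, 0.3]
width: -0.001
grip_force: 0.0
```

>>> drive_tool:
  rows:
    - [0, 0, 0, 0.041, 0, 0, 0.6]
    - [0, 0, 0, 0.041, 0, 0, 0.6]
    - [0, 0, 0, 0.041, 0, 0, 0.6]
    - [0, 0, 0, 0.041, 0, 0, 0.6]
    - [0, 0, 0, 0.041, 0, 0, 0.6]
    - [0, 0, 0, 0.041, 0, 0, 0.6]

```text
time: 5.18
tool_pos: [0.4836, 0.1047, 0.2457]
tcp_rot: [-2.447, -1.97, -0.001]
wrist_force: [0.1, 0.4, 0.6]
width: 0.6
grip_force: 0.0
```

```bash
python3 - <<'E'
from workcell import read_camera,status
import cv2,numpy as np,pickle
P={n:read_camera(n) for n in("top","scene")};pickle.dump(P,open("p1.pkl","wb"))
a=P["top"]["color"][140:215,275:350];b=P["scene"]["color"][125:200,155:230]
f=lambda i:cv2.resize(i,(400,400),interpolation=cv2.INTER_CUBIC)
cv2.imwrite("pics/c5.png",np.hstack([f(a),f(b)])[:,:,::-1]);s=status.read_state();print(s["tool_pos"],s["q"])
E
```

```text
[0.4842766  0.108025   0.24558782] [ 0.16704314 -0.0887791   1.95927329  0.0033182   1.27011258  0.37471232]
```

View pics/c5.png

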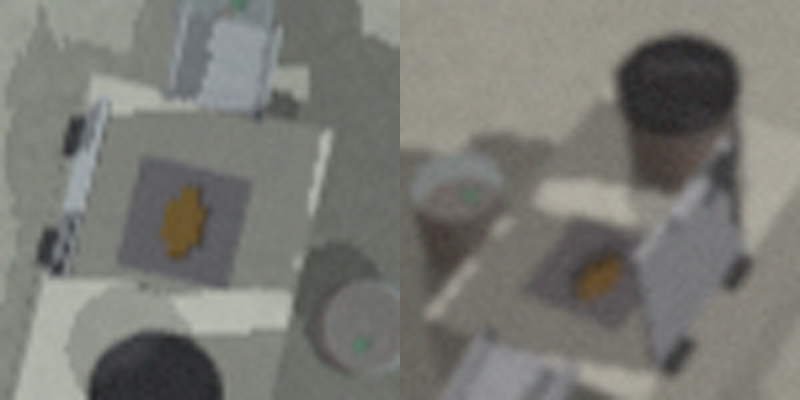

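```bash
python3 - <<'E'
from h import *;import pickle
P=pickle.load(open("p1.pkl","rb"));k=400/75
T=lambda L:np.array(L,float)/k+[275,140]; S=lambda L:(np.array(L,float)-[400,0])/k+[155,125]
pl=[(.03,.03,.07),(.03,-.03,.07),(-.03,-.03,.07),(-.03,.03,.07)]
ct=T([(140,155),(252,180),(229,287),(117,262)]);cs=S([(523,285),(577,217),(620,327),(640,258),(728,140),(665,362),(740,255)])
def res(v):
    th=v[3];s=[pl[1],pl[2],pl[0],cov(.045,th,.088,0),cov(-.045,th,.088,0),cov(.045,th,0,0),cov(-.045,th,0,0)]
    return np.r_[1.5*(proj(P["top"],W(v[:3],pl))-ct).ravel(),(proj(P["scene"],W(v[:3],s))+v[4:]-cs).ravel()]
r=least_squares(res,[.55,-.17,-.2,1.5,0,0]);print(r.x.round(4));print(r.fun.reshape(-1,2).round(1).tolist())
# cover in top view: free-edge left/upper points for several angles
for th in(1.35,1.45,1.57,1.7):
    q=[cov(.045,th,.088,0),cov(-.045,th,.088,0),cov(.045,th,.088),cov(-.045,th,.088),cov(.045,th,0,0)]
    print(th,((proj(P["top"],W(r.x[:3],q))-[275,140])*k).round(0).tolist(), ((proj(P["scene"],W(r.x[:3],q))+r.x[4:]-[155,125])*k+[400,0]).round(0).tolist()[:2])
E
```

```text
[ 0.5476 -0.1725 -0.2185  1.5831  1.9984 -0.036 ]
[[0.3, -0.6], [0.2, -0.6], [-0.3, 0.6], [-0.2, 0.6], [-0.4, 1.5], [0.7, -0.7], [0.2, 0.9], [-0.1, 0.1], [0.6, -1.5], [-1.6, 1.4], [0.5, -1.8]]
1.35 [[147.0, 103.0], [107.0, 284.0], [140.0, 101.0], [100.0, 282.0], [92.0, 112.0]] [[603.0, 248.0], [696.0, 122.0]]
1.45 [[130.0, 99.0], [90.0, 280.0], [122.0, 97.0], [82.0, 278.0], [92.0, 112.0]] [[619.0, 252.0], [711.0, 126.0]]
1.57 [[109.0, 94.0], [69.0, 275.0], [101.0, 92.0], [61.0, 274.0], [92.0, 112.0]] [[638.0, 258.0], [729.0, 131.0]]
1.7 [[86.0, 89.0], [46.0, 270.0], [78.0, 87.0], [38.0, 268.0], [92.0, 112.0]] [[658.0, 267.0], [749.0, 140.0]]
```

Plate corners give the keyhole at (0.5476, -0.1725) with yaw -0.2185. The cover reads about 1.57. Next I go to the key.

>>> drive_tool:
  rows:
    - [0, 0, -6.8, 0, 0, 0, 0.6]
    - [0, 0, -6.8, 0, 0, 0, 0.6]
    - [0, 0, -6.8, 0, 0, 0, 0.6]
    - [0, 0, 0, 0.0366, 0.0136, 0, 0.6]
    - [0, 0, 0, 0.0366, 0.0136, 0, 0.6]
    - [0, 0, 0, 0.0366, 0.0136, 0, 0.6]
    - [0, 0, 0, 0.0366, 0.0136, 0, 0.6]
    - [0, 0, 0, 0.0366, 0.0136, 0, 0.6]

```text
time: 5.95
tool_pos: [0.5256, 0.2941, 0.2455]
tcp_rot: [-2.06, -2.371, 0.0]
wrist_force: [0.8, -0.3, -0.2]
width: 0.599
grip_force: 0.0
```

>>> drive_tool:
  rows:
    - [0, 0, 0, 0, 0, 0, 0.6]
    - [0, 0, 0, 0, 0, 0.03, 0.6]
    - [0, 0, 0, 0, 0, 0.03, 0.6]
    - [0, 0, 0, 0, 0, 0.03, 0.6]
    - [0, 0, 0, 0, 0, 0.03, 0.6]

```text
time: 6.37
tool_pos: [0.5254, 0.2922, 0.1244]
tcp_rot: [-2.06, -2.372, -0.0]
wrist_force: [0.2, -0.8, -0.7]
width: 0.599
grip_force: 0.0
```

```bash
python3 - <<'E'
from workcell import read_camera,status
import cv2,numpy as np,pickle
P={n:read_camera(n) for n in("top","scene")}
a=P["top"]["color"][150:225,95:195];b=P["scene"]["color"][140:230,300:420]
f=lambda i:cv2.resize(i,(400,300),interpolation=cv2.INTER_CUBIC)
cv2.imwrite("pics/c6.png",np.hstack([f(a),f(b)])[:,:,::-1]);s=status.read_state();print(s["tool_pos"],s["q"],s["tcp_rot"],s["wrist_force"])
E
```

```text
[0.52094273 0.28976036 0.11914557] [4.65766282e-01 2.17786940e-01 1.87778245e+00 1.15757363e-04
 1.05854190e+00 3.25277273e-01] [-2.05690008 -2.36811798  0.01810046] [-0.2462146  -0.02563925 -0.68992485]
```

View pics/c6.png

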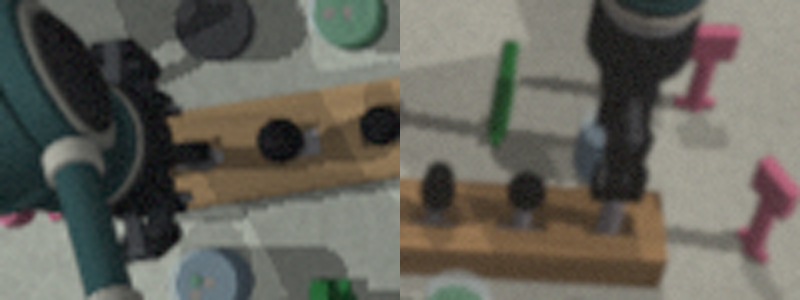

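The key's handle lies between the open fingers in both halves, at left (200,155) and right (615,190). I'll let the arm settle and read the pose.

>>> drive_tool:
  rows:
    - [0, 0, 0, 0, 0, 0, 0.6]
    - [0, 0, 0, 0, 0, 0, 0.6]
    - [0, 0, 0, 0, 0, 0, 0.6]

```text
time: 6.72
tool_pos: [0.5278, 0.2932, 0.1283]
tcp_rot: [2.059, 2.37, 0.007]
wrist_force: [0.0, 0.6, 0.2]
width: 0.601
grip_force: 0.0
```

>>> drive_tool:
  rows:
    - [0, 0, 0, 0.003, -0.001, 0.017, 0.6]
    - [0, 0, 0, 0.003, 0, 0.017, 0.6]
    - [0, 0, 0, 0, 0, 0.016, 0.6]
    - [0, 0, 0, 0, 0, 0, 0.6]
    - [0, 0, 0, 0, 0, 0, 0.6]
    - [0, 0, 0, 0, 0, 0, 0.6]

```text
time: 7.22
tool_pos: [0.5255, 0.2989, 0.0774]
tcp_rot: [2.059, 2.371, 0.005]
wrist_force: [0.2, 0.3, 0.6]
width: 0.602
grip_force: 0.0
```

>>> drive_tool:
  force: 30
  rows:
    - [0, 0, 0, 0, 0, 0, 0]
    - [0, 0, 0, 0, 0, 0, 0]
    - [0, 0, 0, 0, 0, 0, 0]
    - [0, 0, 0, 0, 0, 0, 0]
    - [0, 0, 0, 0, 0, 0, 0]
    - [0, 0, 0, 0, 0, 0, 0]

```text
time: 7.72
tool_pos: [0.5253, 0.2988, 0.0766]
tcp_rot: [2.059, 2.371, 0.004]
wrist_force: [-0.0, -1.1, 5.9]
width: 0.158
grip_force: 33.5
```

>>> drive_tool:
  force: 80
  rows:
    - [0, 0, 0, 0, 0, 0, 0]
    - [0, 0, 0, 0, 0, 0, 0]
    - [0, 0, 0, 0, 0, 0, 0]

```text
time: 7.97
tool_pos: [0.5253, 0.2987, 0.0766]
tcp_rot: [2.059, 2.371, 0.004]
wrist_force: [0.5, -1.1, 5.8]
width: 0.154
grip_force: 78.6
```

>>> drive_tool:
  rows:
    - [0, 0, 0, 0, 0, -0.01, 0]
    - [0, 0, 0, 0, 0, -0.02, 0]
    - [0, 0, 0, 0, 0, -0.035, 0]
    - [0, 0, 0, 0, 0, -0.035, 0]
    - [0, 0, 0, 0, 0, -0.035, 0]
    - [0, 0, 0, 0, 0, -0.035, 0]
    - [0, 0, 0, 0, 0, -0.034, 0]
    - [0, 0, 0, 0, 0, 0, 0]

```text
time: 8.63
tool_pos: [0.5269, 0.2999, 0.288]
tcp_rot: [2.057, 2.369, 0.018]
wrist_force: [0.9, 0.5, -0.5]
width: 0.152
grip_force: 80.1
```

>>> drive_tool:
  rows:
    - [0, 0, 0, -0.0391, -0.0037, 0, 0]
    - [0, 0, 0, -0.0391, -0.0037, 0, 0]
    - [0, 0, 0, -0.0391, -0.0037, 0, 0]
    - [0, 0, 0, -0.0391, -0.0037, 0, 0]
    - [0, 0, 0, -0.0391, -0.0037, 0, 0]
    - [0, 0, 0, -0.0391, -0.0037, 0, 0]
    - [0, 0, 0, -0.0391, -0.0037, 0, 0]
    - [0, 0, 0, -0.0391, -0.0037, 0, 0]

```text
time: 9.3
tool_pos: [0.5371, -0.0171, 0.278]
tcp_rot: [-2.058, -2.37, 0.002]
wrist_force: [0.3, -0.9, -1.9]
width: 0.153
grip_force: 79.8
```

>>> drive_tool:
  rows:
    - [0, 0, 0, -0.0391, -0.0037, 0, 0]
    - [0, 0, 0, -0.0391, -0.0037, 0, 0]
    - [0, 0, 0, -0.0391, -0.0037, 0, 0]
    - [0, 0, 0, -0.0391, -0.0037, 0, 0]
    - [0, 0, -6.94, 0, 0, 0, 0]
    - [0, 0, -6.94, 0, 0, 0, 0]
    - [0, 0, -6.94, 0, 0, 0, 0]
    - [0, 0, -6.94, 0, 0, 0, 0]

```text
time: 9.97
tool_pos: [0.5446, -0.1726, 0.2775]
tcp_rot: [-1.422, -2.797, 0.0]
wrist_force: [-0.9, 0.0, -1.7]
width: 0.148
grip_force: 79.8
```

>>> drive_tool:
  rows:
    - [0, 0, -6.94, 0, 0, 0, 0]
    - [0, 0, -6.94, 0, 0, 0, 0]
    - [0, 0, -6.94, 0, 0, 0, 0]
    - [0, 0, -6.94, 0, 0, 0, 0]
    - [0, 0, -6.94, 0, 0, 0, 0]
    - [0, 0, -6.94, 0, 0, 0, 0]
    - [0, 0, 0, 0, 0, 0, 0]
    - [0, 0, 0, 0, 0, 0, 0]

```text
time: 10.63
tool_pos: [0.5451, -0.1721, 0.2781]
tcp_rot: [-0.348, -3.12, -0.001]
wrist_force: [-0.8, -0.6, -1.7]
width: 0.152
grip_force: 79.8
```

>>> drive_tool:
  rows:
    - [0, 0, 0, -0.0024, 0.0006, 0.03, 0]
    - [0, 0, 0, 0, 0, 0.03, 0]
    - [0, 0, 0, 0, 0, 0.03, 0]
    - [0, 0, 0, 0, 0, 0.03, 0]
    - [0, 0, 0, 0, 0, 0.006, 0]
    - [0, 0, 0, 0, 0, 0, 0]
    - [0, 0, 0, 0, 0, 0, 0]

```text
time: 11.22
tool_pos: [0.5486, -0.1725, 0.1539]
tcp_rot: [-0.345, -3.123, -0.0]
wrist_force: [0.5, -0.8, -0.9]
width: 0.149
grip_force: 79.8
```

```bash
python3 - <<'E'
from workcell import read_camera,status
from h import *;import pickle
s=status.read_state();p=read_camera("scene");pickle.dump((s,p),open("p2.pkl","wb"))
t=s["tool_pos"];r=s["tcp_rot"];phi=2*np.arctan2(r[1],r[0]);print(t,r,phi)
D=(.5476,-.1725,-.2185);off=[2.0,0]
K=(t[0],t[1],phi-np.pi/2);zb=t[2]-.0666;print("bottom",zb)
k=10;o=np.array([175,135]);b=p["color"][135:195,175:225,::-1]
b=cv2.resize(b,None,fx=k,fy=k,interpolation=cv2.INTER_CUBIC).copy();raw=b.copy()
def poly(pose,X,c,close=True):
    q=(((proj(p,W(pose,X))+off-o+.5)*k)).astype(np.int32);cv2.polylines(b,[q],close,c,1)
h=.0175;w=.004
poly(K,[(w,h,zb),(-w,h,zb),(-w,-h,zb),(w,-h,zb)],(0,255,0));poly(K,[(w,h,zb+.008),(-w,h,zb+.008),(-w,-h,zb+.008),(w,-h,zb+.008)],(0,255,0))
h=.021;w=.007
poly(K,[(w,h,zb+.065),(-w,h,zb+.065),(-w,-h,zb+.065),(w,-h,zb+.065)],(0,255,255))
a=.0205;m=.012;n=.0065
poly(D,[(a,n,.07),(m,n,.07),(m,m,.07),(-m,m,.07),(-m,n,.07),(-a,n,.07),(-a,-n,.07),(-m,-n,.07),(-m,-m,.07),(m,-m,.07),(m,-n,.07),(a,-n,.07)],(0,0,255))
poly(D,[(.03,.03,.07),(.03,-.03,.07),(-.03,-.03,.07),(-.03,.03,.07)],(255,0,255))
x=np.hstack([cv2.resize(raw,(400,480)),cv2.resize(b,(400,480))]);cv2.imwrite("pics/c7.png",x)
E
```

```text
[ 0.54860368 -0.1724739   0.1538614 ] [-3.45394346e-01 -3.12252099e+00 -1.26712540e-04] -3.3619248241465027
bottom 0.08726139971964404
```

View pics/c7.png

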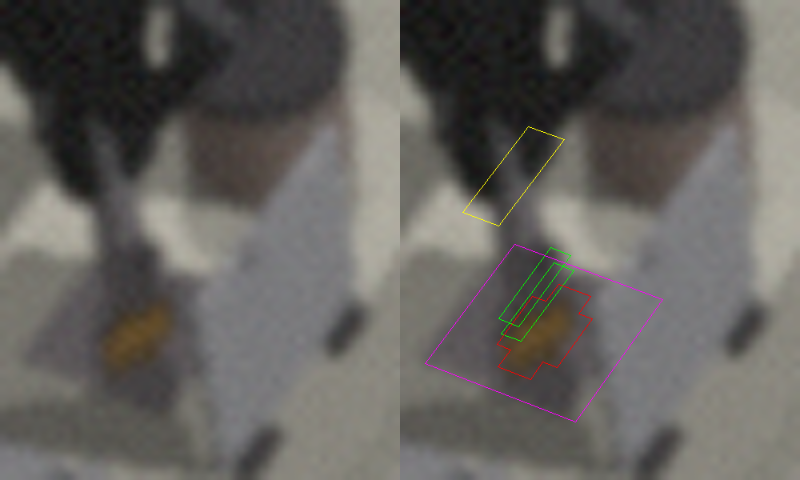

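The overlay matches the stem laterally, and the plate and keyhole outlines agree with the picture. The keyhole's brass is at (540,337). I'll lower it carefully and feel for contact.

>>> drive_tool:
  rows:
    - [0, 0, 0, 0, 0, 0.004, 0]
    - [0, 0, 0, 0, 0, 0.004, 0]
    - [0, 0, 0, 0, 0, 0.004, 0]
    - [0, 0, 0, 0, 0, 0.004, 0]
    - [0, 0, 0, 0, 0, 0.003, 0]
    - [0, 0, 0, 0, 0, 0.002, 0]
    - [0, 0, 0, 0, 0, 0, 0]
    - [0, 0, 0, 0, 0, 0, 0]

```text
time: 11.93
tool_pos: [0.5486, -0.1721, 0.1321]
tcp_rot: [0.344, 3.122, 0.001]
wrist_force: [2.0, 1.7, -3.1]
width: 0.151
grip_force: 79.6
```

>>> drive_tool:
  rows:
    - [0, 0, 0, 0, 0, 0.002, 0]
    - [0, 0, 0, 0, 0, 0.002, 0]
    - [0, 0, 0, 0, 0, 0.002, 0]
    - [0, 0, 0, 0, 0, 0.002, 0]
    - [0, 0, 0, 0, 0, 0, 0]
    - [0, 0, 0, 0, 0, 0, 0]

```text
time: 12.43
tool_pos: [0.5488, -0.1723, 0.1245]
tcp_rot: [0.344, 3.122, 0.001]
wrist_force: [2.1, 3.6, 1.8]
width: 0.153
grip_force: 80.2
```

>>> drive_tool:
  rows:
    - [0, 0, 0, -0.0004, 0.0005, 0.001, 0]
    - [0, 0, 0, -0.0003, 0.0004, 0.002, 0]
    - [0, 0, 0, 0, 0, 0.002, 0]
    - [0, 0, 0, 0, 0, 0.002, 0]
    - [0, 0, 0, 0, 0, 0.0005, 0]
    - [0, 0, 0, 0, 0, 0, 0]
    - [0, 0, 0, 0, 0, 0, 0]

```text
time: 13.02
tool_pos: [0.549, -0.1721, 0.1169]
tcp_rot: [-0.343, -3.122, 0.001]
wrist_force: [-0.3, 1.1, 5.7]
width: 0.15
grip_force: 80.9
```

>>> drive_tool:
  rows:
    - [0, 0, 0, 0, 0, 0.0012, 0]
    - [0, 0, 5, 0, 0, 0, 0]
    - [0, 0, 5, 0, 0, 0, 0]
    - [0, 0, 5, 0, 0, 0, 0]
    - [0, 0, 5, 0, 0, 0, 0]
    - [0, 0, 0, 0, 0, 0, 0]
    - [0, 0, 0, 0, 0, 0, 0]

```text
time: 13.6
tool_pos: [0.5488, -0.1723, 0.1158]
tcp_rot: [-0.88, -3.015, 0.002]
wrist_force: [-1.2, 0.8, 6.0]
width: 0.152
grip_force: 81.0
```

```bash
python3 -c "
from workcell import status
s=status.read_state();print(s['wrist_force'],s['torque'],s['q'])"
```

```text
[-1.24627621  0.76057338  6.04108854] [0.16776723 0.37641151 0.03143758] [-3.46751611e-01  1.76663137e-01  1.93424124e+00 -1.39028147e-03
  1.03109763e+00 -1.34890257e+00]
```

>>> drive_tool:
  rows:
    - [0, 0, 5, 0, 0, 0, 0]
    - [0, 0, 5, 0, 0, 0, 0]
    - [0, 0, 5, 0, 0, 0, 0]
    - [0, 0, 5, 0, 0, 0, 0]
    - [0, 0, 5, 0, 0, 0, 0]
    - [0, 0, 5, 0, 0, 0, 0]
    - [0, 0, 5, 0, 0, 0, 0]
    - [0, 0, 5, 0, 0, 0, 0]

```text
time: 14.27
tool_pos: [0.5486, -0.1721, 0.1156]
tcp_rot: [-1.863, -2.529, 0.002]
wrist_force: [-2.2, 0.6, 7.0]
width: 0.156
grip_force: 81.0
```

>>> drive_tool:
  rows:
    - [0, 0, 5, 0, 0, 0, 0]
    - [0, 0, 5, 0, 0, 0, 0]
    - [0, 0, 5, 0, 0, 0, 0]
    - [0, 0, 5, 0, 0, 0, 0]
    - [0, 0, 5, 0, 0, 0, 0]
    - [0, 0, 5, 0, 0, 0, 0]
    - [0, 0, 2, 0, 0, 0, 0]
    - [0, 0, 0, 0, 0, 0, 0]

```text
time: 14.93
tool_pos: [0.5479, -0.1719, 0.1156]
tcp_rot: [-2.484, -1.921, 0.004]
wrist_force: [-3.3, 1.5, 7.1]
width: 0.154
grip_force: 81.3
```

```bash
python3 - <<'E'
from workcell import read_camera,status
import cv2,numpy as np
s=status.read_state();print(s['wrist_force'],s['torque'],s['tool_pos'],s['tcp_rot'],s['q'])
a=read_camera("top")["color"][140:215,275:350];b=read_camera("scene")["color"][125:200,155:230]
f=lambda i:cv2.resize(i,(400,400),interpolation=cv2.INTER_CUBIC)
cv2.imwrite("pics/c8.png",np.hstack([f(a),f(b)])[:,:,::-1])
E
```

```text
[-3.34737509  1.49862582  7.13215329] [0.29610918 0.710346   0.2349122 ] [ 0.54788744 -0.17193755  0.11558297] [-2.48414257 -1.9206365   0.00400077] [-3.46664379e-01  1.76475828e-01  1.93486063e+00 -1.53239935e-03
  1.03293726e+00 -9.13986306e-02]
```

View pics/c8.png

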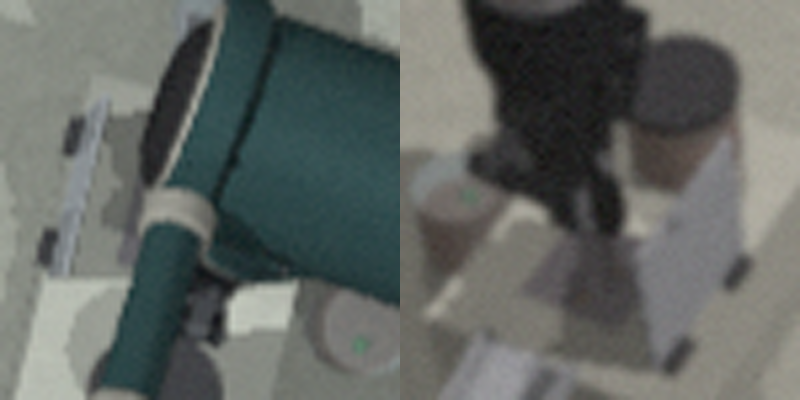

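The cover is still upright at right (690,250), and the gripper is low over the keyhole with the key turned. The wrist moment of 0.23 N·m exceeds the gate spring's 0.12, so the gate is at its stop. I'll let it settle and hand in.

>>> drive_tool:
  rows:
    - [0, 0, 0, 0, 0, 0, 0]
    - [0, 0, 0, 0, 0, 0, 0]
    - [0, 0, 0, 0, 0, 0, 0]
    - [0, 0, 0, 0, 0, 0, 0]

```text
time: 15.37
tool_pos: [0.5479, -0.172, 0.1156]
tcp_rot: [-2.483, -1.923, 0.004]
wrist_force: [-4.2, 1.3, 7.6]
width: 0.153
grip_force: 81.2
```

```bash
python3 -c "
from workcell import status,workorder
s=status.read_state();print(s['wrist_force'],s['torque'],s['grip_force'],s['tcp_rot'])
print(workorder.finish_job())"
```

```text
[-4.15820508  1.28480929  7.62893438] [0.33348653 0.75081648 0.21646639] 81.23753428459167 [-2.48272585 -1.92250851  0.00399641]
the job is handed in; nothing more can be done
None
```

I handed the job in at about 15 s with the cover upright (about 1.57 rad) and the key gripped at 81 N, pushed in and turned about 92° clockwise; `finish_job` returned no verdict, and I inferred the gate being open from the wrist torque rather than measuring it.

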